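# Free and draw the spindle of the egg-polishing head

## Robot

A 7-joint arm with a two-finger parallel gripper is mounted at the origin on the work surface. World frame = base frame: x ahead of the robot, y to its left, z up, the work surface at z = 0. Lengths are in m, angles in rad, forces in N, time in s.
With the tool pointing down it reaches from about 0.4 to 0.85 m from the base axis. Payload 10.4 kg.
Tool frame: the origin (TCP) lies on the centre line of the jaws, within the pads' length; the fingertips stand 22 mm ahead of it and the grasp point (between the pads) lies 3 mm ahead of it; z points along the fingers, y is the line along which they close (so a half turn about z gives the same grasp; the last joint's range is limited). The gripper opens to 87 mm and grips with 3 to 60 N. Pads are 19 mm wide; open, the fingers measure 117 mm over their backs; the gripper's body (75 mm by 190 mm) begins 51 mm behind the grasp point.
Start: joints at [1.167, 0.332, -0.065, 1.46, 0.022, 1.35, -0.088], TCP at [0.232, -0.58, 0.245] pointing down, gripper open.
Joint ranges: [-2.6, 2.6], [-0.5, 2.12], [-1.47, 1.34], [0.16, 2.42], [-1.27, 4.41], [0.06, 2.06], [-2.6, 2.6]. Speed limits (rad/s): [2.22, 2.22, 2.79, 2.79, 3.14, 3.14, 3.14].

## Interface

Orientations are given as a unit quaternion [x, y, z, w].
In Python, from bench import r, cams gives the robot as it stands (r), with the cameras (cams).
- The arm moves only by the tool run_rows, called after "Emit:" by a JSON object that holds its "method" and its "body", one argument or row to a line. Schema: {"type":"object","properties":{"moves":{"type":"object","properties":{"rows":{"type":"array","items":{"type":"array","items":{"type":"number"},"minItems":5,"maxItems":5},"minItems":1,"maxItems":12}},"additionalProperties":false,"required":["rows"]},"squeeze":{"type":"number"},"only":{"type":"string"},"quiet":{"type":"boolean"},"lines":{"type":"string"}},"required":["moves"],"additionalProperties":false}. moves is an object whose key "rows" holds a list of rows, 1 to 12 of them, each of 5 numbers: dx, dy, dz in m, then a turn about the tool's z in rad, then the finger opening in m; each row is the pose to reach, as a shift and turn from the pose commanded when the call began, along the tool's axes at that moment; what a row does not reach only later rows make up. A row lasts 1/10 s, in which the tool goes at most 0.05 m and 0.15 rad, less where a joint would pass 70% of its speed; a pose out of reach is approached as far as the arm can. The fingers move at their own pace and stop on an object; squeeze is the grip in N (left out, the last holds). Time passes only in rows, so rows that do not move let the fingers close. The tool returns the time, the measured TCP pose, the force, the opening and the grip force at its end. only (a regular expression) keeps the lines of the reply that match it, lines (a string "A,B") keeps lines A to B, and quiet returns only ok. Input that does not fit is refused with a message, and nothing moves.
- r.read_state(): the state, without advancing time (a new reading comes with each control period).
- cams.camera(name): name is "scene" or "side" or "wrist"; returns a dict with "img" (400x640x3 uint8, red, green, blue), "fx", "fy", "cx", "cy" (pixels), "pose" (4x4, takes a point from camera to world coordinates). Camera axes: x right, y down, z forward; pixel columns grow to the right and rows downward; lengths in m; the calibration is good to about 2 mm. A picture is of the moment at which its call begins. There is no depth.
- r.close_job(): hands the job in; it is judged then, once.
The state is a dict: "time": time; "joint_positions": joint angles; "joint_vel": joint speeds; "joint_torque": joint torques, N m; "ee_pos": TCP position; "eef_rot": TCP orientation; "ft_force": force on the tool from outside, world axes, zero at the start; "torque": the same for the moment, N m; "width": finger opening in m; "grip_force": force on a finger pad.
Only numpy, scipy, OpenCV 4.12 (cv2) and the standard library are available. Lean on these libraries where they do the work, as an engineer would, in place of code of your own. Each camera call takes 0.05 s, during which the arm holds its last target. There are 200 camera calls.

## Task

The spindle of the egg-polishing head needs oiling. With the slotted key, turn the captive retainer screw about a quarter turn counter-clockwise (seen from above) until its tab is well clear of the spindle's flange, and stand the key upright on the table again, well away from the head. Then take the spindle by its rubber cup, pull it straight up about 45 mm without forcing it, so that the oil groove clears the bore while the foot stays inside, and finish holding it there, still; leave the jar, the sanding block and the egg cup alone.

Things in the scene. Friction and masses are not known exactly. Their poses are not given: they have to be found in the camera images.
- housing: Grey bearing housing of the polishing head, a fixed block 130 (x) x 80 (y) x 80 mm high on a thin 150 x 100 x 8 mm foot plate. Origin: centre of its underside, on the table. Own z up. The bore is at own x = -27.5 mm, the retainer screw's axis at own x = +27.5 mm, both at own y = 0. Yaw varies.
- bore (a point): Centre of the mouth of the vertical bore, on the housing's top face 80 mm above the table; axes as the housing. Bore 17.5 mm wide, 70 mm deep.
- spindle: Loose spindle standing in the bore, 0.17 to 0.35 kg. Origin: on its axis at the flange's underside, so at the bore's mouth when seated; own z up. Below: steel shank 16 mm thick, 66 mm long, oil groove 27 to 34 mm down. Above: flange 34 mm wide, 6 thick; neck 16 mm thick up to 22 mm; black rubber cup 30 mm wide from 22 to 48 mm, 3 mm rim on it.
- spindle_grip (a point): Centre of the rubber cup, 36 mm above the spindle's origin: the place to grip, from above.
- retainer (a joint): Angle (rad) of the captive retainer screw about the vertical, counter-clockwise from above positive. At 0 its tab points from the screw to the spindle; starts within -0.25 to 0.15, stops at -0.35 and 1.4. Below about 0.5 the tab blocks the flange. Stiff (0.08 N m), stays where left. Tab: flat, 14 mm wide, 5 mm thick, reaching 45 mm from the axis, underside 88 mm above the table.
- screw_head (a point): Top centre of the screw's head, on its axis, 109 mm above the table. The head is an upright bar 26 mm long, 7 mm thick, 16 mm tall above the tab's hub; its length runs along the tab, along this point's own x, and turns with it.
- key: Loose steel key, 87 mm tall, 0.15 kg, standing on its foot. Origin: centre of its underside; own z up. Foot 36 x 36 mm, 27 high, with a slot across its underside along own x, 12 mm wide, 19 deep, open at both ends, that goes over the screw's bar head (0.2 rad of play). Shank 14 mm thick; wooden handle plate 45 (own x) x 12 mm (own y) from 55 to 87 mm up. Key and jar swap sides.
- key_grip (a point): Centre of the key's handle plate, 70 mm above its underside: grip it here across own y, from above.
- jar: Lidded jar, 60 mm wide and 85 mm tall, a bystander. Origin: centre of its underside. Key and jar swap sides between runs.
- sanding_block: Cork sanding block 70 x 40 x 28 mm, a bystander. Origin: centre of its underside.
- egg_cup: Dark lacquered egg fixed in a wooden cup, 48 mm wide, 70 mm tall, a bystander. Origin: centre of its underside.

How it is judged:
On the way, in this order (a step that is already met when the one before it is completed fails the run):
1. the key is seated over the screw head while the tab still covers the flange (z of key in the frame of screw_head below -0.008 m and horizontal distance between key and screw_head below 0.012 m and value of joint retainer below 0.4 rad), for 0.1 s.
2. with the key still over the head, the screw is turned until the tab is well clear (past 0.9 rad) (z of key in the frame of screw_head below -0.006 m and horizontal distance between key and screw_head below 0.014 m and value of joint retainer above 0.9 rad), for 0.1 s.
3. the key stands released on the table, clear of the head, the spindle still down (height (world z) of key below 0.006 m and angle between key's own z axis and vertical below 0.15 rad and linear speed of key below 0.03 m/s and contact force between the fingers and key below 0.1 N and horizontal distance between key and housing above 0.1 m and z of spindle in the frame of bore below 0.01 m), for 0.2 s.
At the end, for the whole second after the job is handed in: Spindle held still in the fingers, drawn 36 to 54 mm, within 5 mm and 0.08 rad of the bore axis, under 15 N against the housing; retainer past 0.8 rad; key upright on the table over 100 mm from the housing centre; bystanders within 20 mm of their start (z of spindle in the frame of bore between 0.036 and 0.054 m and horizontal distance between spindle and bore below 0.005 m and angle between the z axis of spindle and the z axis of housing, either way round below 0.08 rad and contact force between the fingers and spindle above 3 N and contact force between spindle and housing below 15 N and contact force between spindle and key below 0.1 N and linear speed of spindle below 0.02 m/s and value of joint retainer above 0.8 rad and height (world z) of key below 0.006 m and angle between key's own z axis and vertical below 0.15 rad and horizontal distance between key and housing above 0.1 m and distance of each of jar, sanding_block, egg_cup from where it was at the start of the episode below 0.02 m); the arm keeps its last pose, push and grip.
It fails at once if the spindle is pulled nearly or wholly out of the bore (z of spindle in the frame of bore above 0.06 m).
It fails at once if the spindle is forced against the housing or the tab (over 90 N) (contact force between spindle and housing above 90 N).
It fails at once if a bystander is knocked away (distance of any of jar, sanding_block, egg_cup from where it was at the start of the episode above 0.03 m).
It also fails if it takes over 61 s, if anything falls off the work surface, if the arm or the gripper's body presses on something with over 40 N, if the wrist force passes 120 N, or if a joint passes its speed limit or range.

## Working session

There is one attempt and no reset: what is moved stays moved. The work goes in short steps, Python scripts to look and compute and a tool call to move; the robot and the scene stay as the last step left them, time stands still between calls to the robot, and variables do not carry over. Pictures are saved under pics/ and viewed, at most 10 in all, crops included, and the job is handed in when it is done.

```bash
ls; mkdir -p pics; python3 - <<'E'
from bench import r, cams
import cv2,numpy as np
np.set_printoptions(precision=4,suppress=True)
for n in ["scene","side"]:
    c=cams.camera(n); cv2.imwrite(f"pics/{n}0.png",c["img"][:,:,::-1]); print(n,c["fx"],c["fy"],c["cx"],c["cy"]);print(c["pose"])
s=r.read_state();print(s["time"],s["ee_pos"],s["eef_rot"],s["width"])
E
```

```text
bench.py
pics
scene 388.71776107102784 388.71776107102784 317.2680432503663 206.10068026283204
[[ 0.5244  0.6902 -0.4986  1.0513]
 [ 0.8513 -0.4144  0.3218 -0.2741]
 [ 0.0155 -0.5932 -0.8049  0.805 ]
 [ 0.      0.      0.      1.    ]]
side 429.67253168149335 429.67253168149335 320.2167622630935 199.3135692937749
[[ 0.6927 -0.5273  0.492   0.1684]
 [-0.721  -0.524   0.4535 -0.4159]
 [ 0.0187 -0.6689 -0.7432  0.8134]
 [ 0.      0.      0.      1.    ]]
0.1 [ 0.2321 -0.5799  0.2438] [ 0.9819  0.1892 -0.0002 -0.0006] 0.08672123452810834
```

View pics/scene0.png

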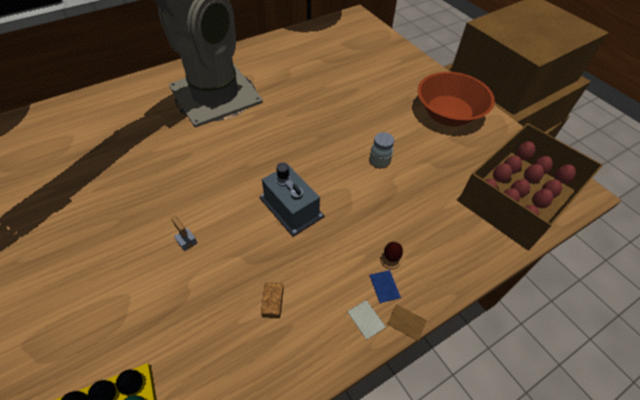

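View pics/side0.png

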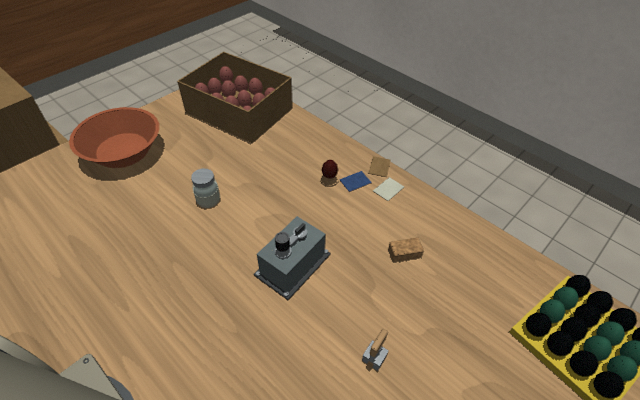

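The scene view shows the housing at (292,200), cup at (283,170), screw bar at about (295,188) and key at (183,235). The side view shows the housing at (292,257), cup at (283,243), bar at (300,231) and key at (376,350). I'll triangulate roughly first, then use the wrist camera.

```bash
cat > h.py <<'E'
from bench import r, cams
import cv2,numpy as np
from scipy.spatial.transform import Rotation as R
np.set_printoptions(precision=4,suppress=True)
def ray(c,p):
    d=c["pose"][:3,:3]@np.array([(p[0]-c["cx"])/c["fx"],(p[1]-c["cy"])/c["fy"],1]); return c["pose"][:3,3],d/np.linalg.norm(d)
def plane(c,p,z):
    o,d=ray(c,p); return o+d*(z-o[2])/d[2]
def tri(*cp):
    A=0;b=0;rs=[ray(c,p) for c,p in cp]
    for o,d in rs: P=np.eye(3)-np.outer(d,d);A=A+P;b=b+P@o
    x=np.linalg.solve(A,b); return x,max(np.linalg.norm((np.eye(3)-np.outer(d,d))@(x-o)) for o,d in rs)
def proj(c,X):
    v=c["pose"][:3,:3].T@(np.asarray(X)-c["pose"][:3,3]); return np.array([c["fx"]*v[0]/v[2]+c["cx"],c["fy"]*v[1]/v[2]+c["cy"]])
def totool(target,yaw_y=None):
    "shift in tool axes from the measured pose to target TCP; turn aligning tool y with world angle yaw_y"
    s=r.read_state();M=R.from_quat(s["eef_rot"]).as_matrix()
    out=M.T@(np.asarray(target)-s["ee_pos"]); t=None
    if yaw_y is not None:
        y=M.T@[np.cos(yaw_y),np.sin(yaw_y),0]; t=np.arctan2(-y[0],y[1]); t=(t+np.pi/2)%np.pi-np.pi/2
    return out,t,s["joint_positions"]
E
python3 - <<'E'
from h import *
S=cams.camera("scene");D=cams.camera("side")
print("cup top",tri((S,(283,167)),(D,(282,239))))
print("bar",tri((S,(294,188)),(D,(300,229))))
print("key handle",tri((S,(179,227)),(D,(379,339))))
print("key foot",tri((S,(186,240)),(D,(375,356))))
def up(c,x,y,w,h): return cv2.resize(c["img"][y:y+h,x:x+w,::-1],None,fx=5,fy=5,interpolation=cv2.INTER_CUBIC)
m=np.vstack([np.hstack([up(S,252,155,80,60),up(D,252,210,80,60)]),np.hstack([up(S,145,205,80,60),up(D,340,315,80,60)])])
cv2.imwrite("pics/m.png",m)
E
```

```text
cup top (array([ 0.4938, -0.0139,  0.1261]), np.float64(0.0019304570026754985))
bar (array([ 0.5467, -0.0131,  0.1066]), np.float64(0.0006292276493953854))
key handle (array([ 0.489 , -0.2753,  0.0745]), np.float64(0.001690487809204489))
key foot (array([ 0.4846, -0.2764,  0.011 ]), np.float64(0.0006124122020493947))
```

View pics/m.png

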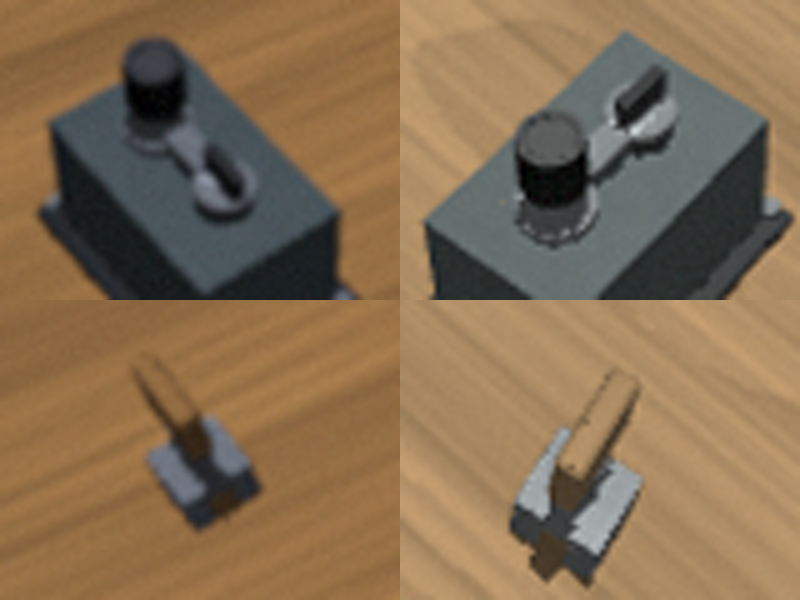

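The montage (5x) shows the bar's top centre at scene px (296.4,188) and side px (300,227.5), with bar top ends at side (296,231) and (304.4,224). The key handle's top ridge runs from side (374,348) to (386,330). The key stands upright with its slot along the handle plate.

```bash
python3 - <<'E'
from h import *
S=cams.camera("scene");D=cams.camera("side")
print("bar",tri((S,(296.4,188)),(D,(300,227.5))), "cup",tri((S,(282.8,166.6)),(D,(282.4,237))))
a,b=plane(D,(374,348),.087),plane(D,(386,330),.087);print(a,b,np.arctan2(*(b-a)[1::-1]))
a,b=plane(D,(296,231),.109),plane(D,(304.4,224),.109);print(a,b,np.arctan2(*(b-a)[1::-1]))
print(totool([.487,-.276,.25],0))
E
```

```text
bar (array([ 0.5497, -0.0091,  0.1063]), np.float64(0.00021709307082578845)) cup (array([ 0.4956, -0.0144,  0.1304]), np.float64(0.00101922858239099))
[ 0.4645 -0.28    0.087 ] [ 0.5053 -0.2745  0.087 ] 0.1340298118015133
[ 0.536  -0.0116  0.109 ] [ 0.5612 -0.0108  0.109 ] 0.032340695603929846
(array([ 0.3495, -0.1877, -0.0056]), np.float64(-1.1900393111845537), array([ 1.1674,  0.3324, -0.0647,  1.4603,  0.0216,  1.3499, -0.0885]))
```

Emit:
{"method": "run_rows", "body": {
  "moves": {"rows":[[0.35,-0.188,0,0.25,0.087],[0.35,-0.188,0,0.25,0.087],[0.35,-0.188,0,0.25,0.087],[0.35,-0.188,0,0.25,0.087],[0.35,-0.188,0,0.25,0.087],[0.35,-0.188,0,0.25,0.087],[0.35,-0.188,0,0.25,0.087],[0.35,-0.188,0,0.25,0.087],[0.35,-0.188,0,0.25,0.087],[0.35,-0.188,0,0.25,0.087],[0.35,-0.188,0,0.25,0.087]]},
  "squeeze": 40
}}

```text
time: 1.4
ee_pos: [0.4866, -0.2768, 0.2445]
eef_rot: [0.998, 0.065, -0.0, 0.0]
ft_force: [0.2, -0.4, 0.6]
width: 0.0871
grip_force: 0.0
```

```bash
python3 - <<'E'
from h import *
c=cams.camera("wrist");cv2.imwrite("pics/w1.png",c["img"][:,:,::-1]);print(c["pose"],c["fx"],r.read_state()["ee_pos"])
E
```

```text
[[ 0.129  -0.9587 -0.2534  0.5566]
 [-0.9916 -0.1247 -0.0333 -0.2682]
 [ 0.0003  0.2555 -0.9668  0.3848]
 [ 0.      0.      0.      1.    ]] 341.7654006910781 [ 0.4864 -0.2771  0.2445]
```

View pics/w1.png

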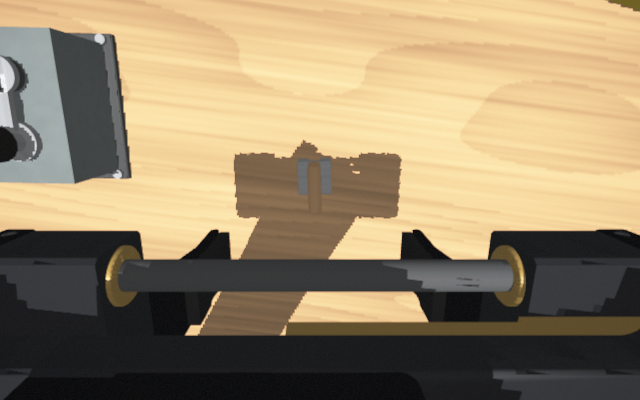

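The wrist view shows the key in the gripper's shadow. The foot's far corners are near (299,160) and (331,160), its near corners are at row 194, and the handle plate is centred on column 315 over rows 163–213. The handle line is nearly vertical in the picture, so the yaw is almost aligned.

```bash
python3 - <<'E'
from h import *
c=cams.camera("wrist")
for p in [(299,160),(331,160),(299,194),(331,194)]: print(plane(c,p,.027))
a,b=plane(c,(316,213),.087),plane(c,(314,163),.087);print(a,b,(a+b)/2,np.linalg.norm(a-b),np.arctan2(*(b-a)[1::-1]))
im=c["img"][145:225,280:350,::-1];cv2.imwrite("pics/w1c.png",cv2.resize(im,None,fx=7,fy=7,interpolation=cv2.INTER_CUBIC))
E
```

```text
[ 0.5026 -0.2585  0.027 ]
[ 0.5069 -0.2918  0.027 ]
[ 0.4661 -0.2627  0.027 ]
[ 0.4705 -0.297   0.027 ]
[ 0.4655 -0.2811  0.087 ] [ 0.5107 -0.2735  0.087 ] [ 0.4881 -0.2773  0.087 ] 0.045879111541155634 0.167496450056307
```

View pics/w1c.png

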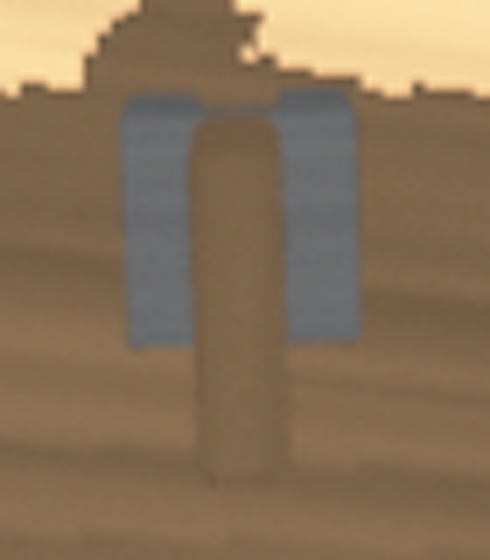

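Emit:
{"method": "run_rows", "body": {
  "moves": {"rows":[[0.001,0,0.05,-0.03,0.06],[0.001,0,0.1,-0.03,0.06],[0.001,0,0.14,-0.03,0.06],[0.001,0,0.1715,-0.03,0.06],[0.001,0,0.1715,-0.03,0.06],[0.001,0,0.1715,-0.03,0.005],[0.001,0,0.1715,-0.03,0.005],[0.001,0,0.1715,-0.03,0.005],[0.001,0,0.1715,-0.03,0.005],[0.001,0,0.1715,-0.03,0.005],[0.001,0,0.1715,-0.03,0.005]]},
  "squeeze": 40
}}

```text
time: 2.6
ee_pos: [0.4885, -0.2756, 0.0734]
eef_rot: [0.997, 0.08, 0.0, 0.0]
ft_force: [-0.5, 0.1, 0.7]
width: 0.0204
grip_force: 0.0
```

Emit:
{"method": "run_rows", "body": {
  "moves": {"rows":[[0,0,0,0,0.005],[0,0,0,0,0.005],[0,0,0,0,0.005],[0,0,0,0,0.005]]},
  "squeeze": 40
}}

```text
time: 3.0
ee_pos: [0.4884, -0.2755, 0.0732]
eef_rot: [0.997, 0.08, 0.0, 0.0]
ft_force: [-0.5, 1.5, 2.5]
width: 0.0116
grip_force: 40.0
```

Emit:
{"method": "run_rows", "body": {
  "moves": {"rows":[[0,0,-0.02,0,0.005],[0,0,-0.06,0,0.005],[0,0,-0.10,0,0.005],[0,0,-0.14,0,0.005],[0,0,-0.14,0,0.005],[0,0,-0.14,0,0.005]]}
}}

```text
time: 3.6
ee_pos: [0.4885, -0.2756, 0.2134]
eef_rot: [0.997, 0.08, 0.0, 0.0]
ft_force: [1.1, -0.6, -2.1]
width: 0.0117
grip_force: 40.0
```

```bash
python3 - <<'E'
from h import *
print(totool([.49,-.1,.213],np.pi/2))
E
```

```text
(array([ 0.0296, -0.1731,  0.0002]), np.float64(0.16074066428670974), array([ 0.6902,  0.2273, -0.2977,  1.6659,  0.0699,  1.2575, -1.0318]))
```

Emit:
{"method": "run_rows", "body": {
  "moves": {"rows":[[0.03,-0.05,-0.02,0.1,0.005],[0.045,-0.10,-0.03,0.13,0.005],[0.05,-0.14,-0.03,0.13,0.005],[0.05,-0.14,-0.03,0.13,0.005],[0.05,-0.14,-0.03,0.13,0.005],[0.05,-0.14,-0.03,0.13,0.005]]}
}}

```text
time: 4.2
ee_pos: [0.5146, -0.1306, 0.2417]
eef_rot: [1.0, 0.015, -0.001, 0.0]
ft_force: [-0.6, -0.2, -1.6]
width: 0.0115
grip_force: 40.0
```

```bash
python3 - <<'E'
from h import *
c=cams.camera("wrist");cv2.imwrite("pics/w2.png",c["img"][:,:,::-1]);print(c["pose"])
import pickle;pickle.dump(c,open("c2.pkl","wb"))
E
```

```text
[[ 0.0297 -0.9659 -0.257   0.5854]
 [-0.9996 -0.0287 -0.0075 -0.1289]
 [-0.0001  0.2572 -0.9664  0.3819]
 [ 0.      0.      0.      1.    ]]
```

Emit:
{"method": "run_rows", "body": {
  "moves": {"rows":[[0,-0.03,0,0,0.005],[0,-0.05,0,0,0.005],[0,-0.05,0,0,0.005],[0,-0.05,0,0,0.005]]}
}}

```text
time: 4.65
ee_pos: [0.5136, -0.0807, 0.2426]
eef_rot: [1.0, 0.015, -0.0, 0.0]
ft_force: [0.9, -1.0, -1.5]
width: 0.0117
grip_force: 40.0
```

```bash
python3 - <<'E'
from h import *
import pickle
c=cams.camera("wrist");pickle.dump(c,open("c3.pkl","wb"));b=pickle.load(open("c2.pkl","rb"))
for n,q in((2,b),(3,c)): print(n,proj(q,[.5497,-.0091,.109]))
def cr(q):
    u,v=proj(q,[.525,-.011,.1]).astype(int); return cv2.resize(q["img"][max(v-67,0):v+67,max(u-67,0):u+67,::-1],(400,400),interpolation=cv2.INTER_CUBIC),(u-67,v-67)
A,B=cr(b),cr(c);print(A[1],B[1]);cv2.imwrite("pics/w23.png",np.hstack([A[0],B[0]]))
E
```

```text
2 [163.3742 149.8492]
3 [226.4086 150.5774]
(np.int64(105), np.int64(111)) (np.int64(165), np.int64(111))
```

View pics/w23.png

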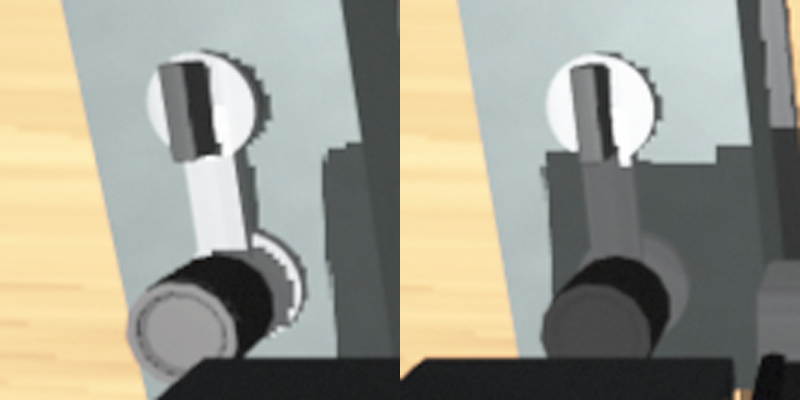

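The crop (scale 2.985) shows the bar's top centre at (179,112) in view 2 and (190,113) in view 3. The hub centre is at (201,105) and (200.5,106), and the cup rim centre at about (184,338) and (197,338). The tab lies over the flange. The bar's top edges run from (160,66) to (173,160) and from (171,67) to (182,162).

```bash
python3 - <<'E'
from h import *
import pickle
b=pickle.load(open("c2.pkl","rb"));c=pickle.load(open("c3.pkl","rb"))
k=134/400
P=lambda o,x,y:(o[0]+x*k-.5*(1-k),o[1]+y*k-.5*(1-k))
o2,o3=(105,111),(165,111)
print("bar",tri((b,P(o2,179,112)),(c,P(o3,190,113))),plane(b,P(o2,179,112),.109),plane(c,P(o3,190,113),.109))
print("hub",tri((b,P(o2,201,105)),(c,P(o3,200.5,106))),plane(b,P(o2,201,105),.093),plane(c,P(o3,200.5,106),.093))
print("cup",tri((b,P(o2,184,338)),(c,P(o3,197,338))),plane(b,P(o2,184,338),.131),plane(c,P(o3,197,338),.131))
for q,o,s,t in((b,o2,(160,66),(173,160)),(b,o2,(187,63),(197,158)),(c,o3,(171,67),(182,162)),(c,o3,(198,65),(209,160))):
    d=plane(q,P(o,*s),.109)-plane(q,P(o,*t),.109);print("bar dir",np.arctan2(d[1],d[0]),np.linalg.norm(d))
# housing long edges on top face z=.08
for q,o,s,t in((b,o2,(63,0),(128,300)),(c,o3,(60,0),(118,355)),(b,o2,(342,0),(362,143))):
    d=plane(q,P(o,*s),.08)-plane(q,P(o,*t),.08);print("edge",np.arctan2(d[1],d[0]),plane(q,P(o,*s),.08))
# key held
s=r.read_state();print(s["ee_pos"],s["eef_rot"])
print(proj(c,s["ee_pos"]-[0,0,.09]))
E
```

```text
bar (array([ 0.5515, -0.0113,  0.1115]), np.float64(0.0001571921867749347)) [ 0.551  -0.0102  0.109 ] [ 0.5514 -0.0107  0.109 ]
hub (array([ 0.5514, -0.0099,  0.0937]), np.float64(0.00016552737242264733)) [ 0.5512 -0.0096  0.093 ] [ 0.5515 -0.0097  0.093 ]
cup (array([ 0.4949, -0.0155,  0.1295]), np.float64(0.0001729132838058339)) [ 0.4953 -0.0162  0.131 ] [ 0.4957 -0.0159  0.131 ]
bar dir 0.05215210189434057 0.02493614614915243
bar dir 0.025468877799999113 0.025163701851944536
bar dir 0.07745681887385318 0.02532434478557515
bar dir 0.08426455929970107 0.025308053018300816
edge 0.11077691572892565 [0.5784 0.033  0.08  ]
edge 0.10064778378214646 [0.5792 0.0328 0.08  ]
edge 0.10182087609087388 [ 0.5808 -0.0469  0.08  ]
[ 0.5136 -0.0811  0.2426] [ 0.9999  0.0143 -0.0003  0.0002]
[315.1536 212.4041]
```

Everything agrees: bar top measures 111 mm, hub 94 mm, cup rim 129.5 mm and screw-to-spindle 56 mm. The bar angle is about 0.065 and the housing yaw 0.104. Next I'll move above the screw.

```bash
cat > t.py <<'E'
import sys
from h import *
a=[float(x) for x in sys.argv[1:]]
print(*totool(a[:3],a[3]))
E
python3 t.py .5513 -.0103 .215 1.636
```

```text
[ 0.0398 -0.0697  0.0276] -0.03667623153616617 [ 0.4633  0.1298 -0.427   1.7199  0.056   1.3045 -1.5176]
```

Emit:
{"method": "run_rows", "body": {
  "moves": {"rows":[[0.01,-0.035,0,-0.02,0.005],[0.04,-0.07,0,-0.037,0.005],[0.04,-0.07,0.028,-0.037,0.005],[0.04,-0.07,0.028,-0.037,0.005],[0.04,-0.07,0.028,-0.037,0.005],[0.04,-0.07,0.028,-0.037,0.005]]}
}}

```text
time: 5.3
ee_pos: [0.5518, -0.0098, 0.216]
eef_rot: [0.999, 0.033, 0.0, 0.0]
ft_force: [0.1, -0.2, -0.9]
width: 0.0115
grip_force: 40.0
```

```bash
python3 t.py .5513 -.0103 .168 1.636; python3 - <<'E'
from h import *
S=cams.camera("scene");D=cams.camera("side")
def up(c,X):
    u,v=proj(c,X).astype(int); return cv2.resize(c["img"][v-50:v+50,u-40:u+40,::-1],(400,500),interpolation=cv2.INTER_CUBIC)
cv2.imwrite("pics/k.png",np.hstack([up(S,[.55,-.01,.13]),up(D,[.55,-.01,.13])]))
E
```

```text
[-0.0006  0.0004  0.048 ] -5.3058793291427264e-05 [ 0.3577  0.2259 -0.4846  1.6766  0.1105  1.2653 -1.6553]
```

View pics/k.png

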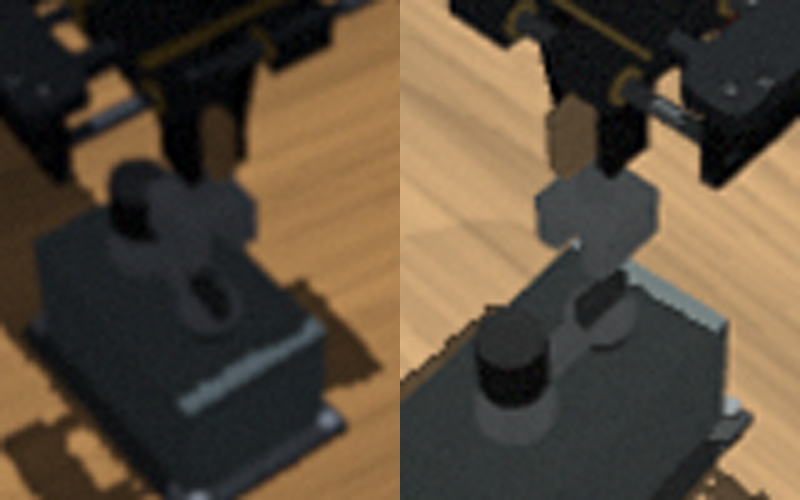

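Both crops show the key hanging upright just above the bar head, so I'll lower it.

Emit:
{"method": "run_rows", "body": {
  "moves": {"rows":[[-0.0006,0.0004,0.015,0,0.005],[-0.0006,0.0004,0.028,0,0.005],[-0.0006,0.0004,0.034,0,0.005],[-0.0006,0.0004,0.039,0,0.005],[-0.0006,0.0004,0.044,0,0.005],[-0.0006,0.0004,0.047,0,0.005],[-0.0006,0.0004,0.047,0,0.005],[-0.0006,0.0004,0.047,0,0.005]]}
}}

```text
time: 6.2
ee_pos: [0.5512, -0.0085, 0.1683]
eef_rot: [0.999, 0.034, 0.0, 0.0]
ft_force: [-0.6, -0.7, -1.1]
width: 0.0117
grip_force: 40.0
```

Emit:
{"method": "run_rows", "body": {
  "moves": {"rows":[[0,0.001,0,-0.12,0.005],[0,0.001,0,-0.26,0.005],[0,0.001,0,-0.4,0.005],[0,0.001,0,-0.54,0.005],[0,0.001,0,-0.68,0.005],[0,0.001,0,-0.82,0.005],[0,0.001,0,-0.96,0.005],[0,0.001,0,-1.1,0.005],[0,0.001,0,-1.22,0.005],[0,0.001,0,-1.3,0.005],[0,0.001,0,-1.3,0.005],[0,0.001,0,-1.3,0.005]]}
}}

```text
time: 7.4
ee_pos: [0.5506, -0.0086, 0.1681]
eef_rot: [0.775, 0.632, -0.0, -0.001]
ft_force: [-3.8, 3.5, 0.0]
width: 0.0121
grip_force: 40.0
```

```bash
python3 - <<'E'
from h import *
s=r.read_state();print(s["torque"],R.from_quat(s["eef_rot"]).as_matrix()[:,0])
S=cams.camera("scene");D=cams.camera("side")
def up(c,X):
    u,v=proj(c,X).astype(int); return cv2.resize(c["img"][v-50:v+50,u-40:u+40,::-1],(400,500),interpolation=cv2.INTER_CUBIC)
cv2.imwrite("pics/k2.png",np.hstack([up(S,[.55,-.01,.12]),up(D,[.55,-.01,.12])]))
E
```

```text
[ 1.0083  1.069  -0.1076] [0.2013 0.9795 0.0006]
```

View pics/k2.png

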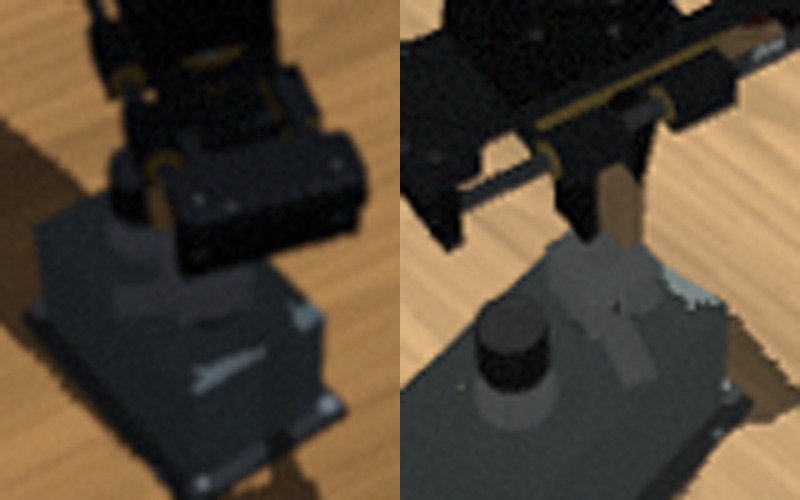

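The side crop shows the tab swung about 70° away from the cup, with the key still on the head. Next I'll relieve the twist, lift, and carry the key back.

Emit:
{"method": "run_rows", "body": {
  "moves": {"rows":[[0,0,0,0.08,0.005],[0,0,-0.01,0.08,0.005],[0,0,-0.03,0.08,0.005],[0,0,-0.06,0.08,0.005],[0,0,-0.08,0.08,0.005],[0,0,-0.08,0.08,0.005]]}
}}

```text
time: 8.1
ee_pos: [0.5529, -0.0097, 0.252]
eef_rot: [0.799, 0.601, 0.002, 0.002]
ft_force: [-0.4, 1.2, -1.7]
width: 0.0116
grip_force: 40.0
```

```bash
python3 t.py .49 -.28 .248 1.6
```

```text
[-0.2771  0.0147  0.0039] 1.2597974626405346 [ 0.5008  0.2242 -0.6521  1.6211  0.1411  1.3371 -0.4529]
```

Emit:
{"method": "run_rows", "body": {
  "moves": {"rows":[[-0.03,0.002,0,0.1,0.005],[-0.07,0.004,0,0.25,0.005],[-0.11,0.006,0,0.4,0.005],[-0.15,0.008,0,0.55,0.005],[-0.19,0.01,0,0.7,0.005],[-0.23,0.012,0,0.85,0.005],[-0.26,0.014,0,1.0,0.005],[-0.277,0.015,0,1.12,0.005],[-0.277,0.015,0,1.25,0.005],[-0.277,0.015,0,1.26,0.005],[-0.277,0.015,0,1.26,0.005]]}
}}

```text
time: 9.2
ee_pos: [0.4882, -0.2794, 0.2478]
eef_rot: [1.0, 0.016, -0.0, 0.0]
ft_force: [0.2, 0.3, -2.5]
width: 0.0116
grip_force: 40.0
```

```bash
python3 t.py .49 -.28 .075 1.6;python3 - <<'E'
from h import *
S=cams.camera("scene");D=cams.camera("side")
def up(c,X):
    u,v=proj(c,X).astype(int); return cv2.resize(c["img"][v-50:v+50,u-40:u+40,::-1],(400,500),interpolation=cv2.INTER_CUBIC)
cv2.imwrite("pics/k3.png",np.hstack([up(D,[.49,-.28,.19]),up(D,[.53,-.01,.1])]))
E
```

```text
[0.0018 0.0007 0.1728] 0.0031132542384701978 [ 0.738   0.2143 -0.346   1.611   0.0744  1.3295 -1.157 ]
```

View pics/k3.png

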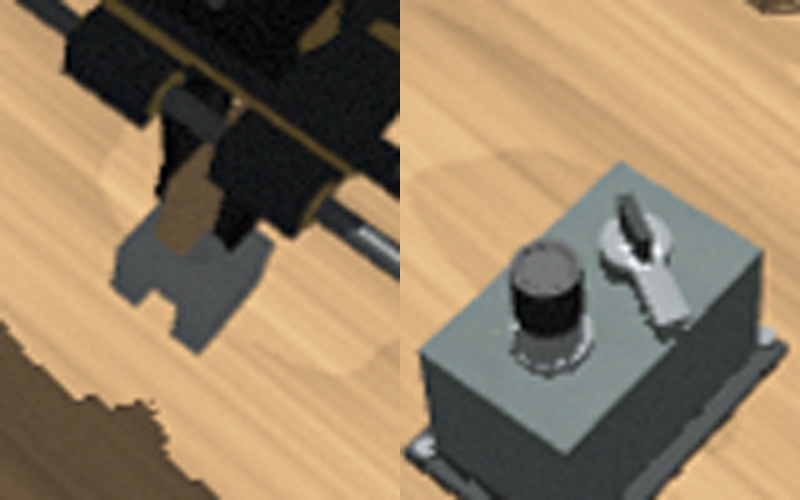

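The left crop shows the key held upright. On the right, the tab is well clear of the flange and the spindle is still seated. Next I'll set the key down.

Emit:
{"method": "run_rows", "body": {
  "moves": {"rows":[[0,0,0.05,0,0.005],[0,0,0.1,0,0.005],[0,0,0.14,0,0.005],[0,0,0.16,0,0.005],[0,0,0.168,0,0.005],[0,0,0.173,0,0.005],[0,0,0.1745,0,0.005],[0,0,0.1745,0,0.005],[0,0,0.1745,0,0.005]]}
}}

```text
time: 10.2
ee_pos: [0.4888, -0.2801, 0.0747]
eef_rot: [1.0, 0.014, 0.001, 0.001]
ft_force: [0.1, -0.7, -2.0]
width: 0.0116
grip_force: 40.0
```

Emit:
{"method": "run_rows", "body": {
  "moves": {"rows":[[0,0,0.001,0,0.005],[0,0,0.0018,0,0.005],[0,0,0.0018,0,0.005],[0,0,0.0018,0,0.005]]}
}}

```text
time: 10.6
ee_pos: [0.4888, -0.2801, 0.0732]
eef_rot: [1.0, 0.014, 0.001, 0.001]
ft_force: [-3.2, 1.4, 9.6]
width: 0.0122
grip_force: 40.0
```

In contact with the table (9.6 N). Release, open and rise.

Emit:
{"method": "run_rows", "body": {
  "moves": {"rows":[[0,0,-0.0006,0,0.06],[0,0,-0.0006,0,0.06],[0,0,-0.0006,0,0.06],[0,0,-0.0006,0,0.06],[0,0,-0.0006,0,0.06],[0,0,-0.0006,0,0.06],[0,0,-0.0006,0,0.06]]}
}}

```text
time: 11.3
ee_pos: [0.4881, -0.2797, 0.0723]
eef_rot: [1.0, 0.014, -0.0, 0.0]
ft_force: [0.3, 0.4, 0.5]
width: 0.057
grip_force: 0.0
```

Emit:
{"method": "run_rows", "body": {
  "moves": {"rows":[[0,0,-0.03,0,0.06],[0,0,-0.07,0,0.06],[0,0,-0.12,0,0.06],[0,0,-0.16,0,0.06],[0,0,-0.16,0,0.06],[0,0,-0.16,0,0.06]]}
}}

```text
time: 11.9
ee_pos: [0.4885, -0.2799, 0.2331]
eef_rot: [1.0, 0.014, 0.001, 0.001]
ft_force: [0.9, 0.2, -1.0]
width: 0.0599
grip_force: 0.0
```

```bash
python3 t.py .40 -.1 .23 1.675; python3 - <<'E'
from h import *
D=cams.camera("side");S=cams.camera("scene")
def up(c,X):
    u,v=proj(c,X).astype(int); return cv2.resize(c["img"][v-50:v+50,u-40:u+40,::-1],(400,500),interpolation=cv2.INTER_CUBIC)
cv2.imwrite("pics/k4.png",np.hstack([up(S,[.49,-.28,.04]),up(D,[.49,-.28,.04])]))
u,v=proj(D,[.49,-.28,.04]).astype(int);print(u,v,proj(D,[.489,-.28,.087]))
E
```

```text
[-0.0834 -0.1823  0.0028] -0.07647436246002393 [ 0.7394  0.2227 -0.3473  1.6323  0.0786  1.2983 -1.1641]
379 348 [382.7541 338.3026]
```

View pics/k4.png

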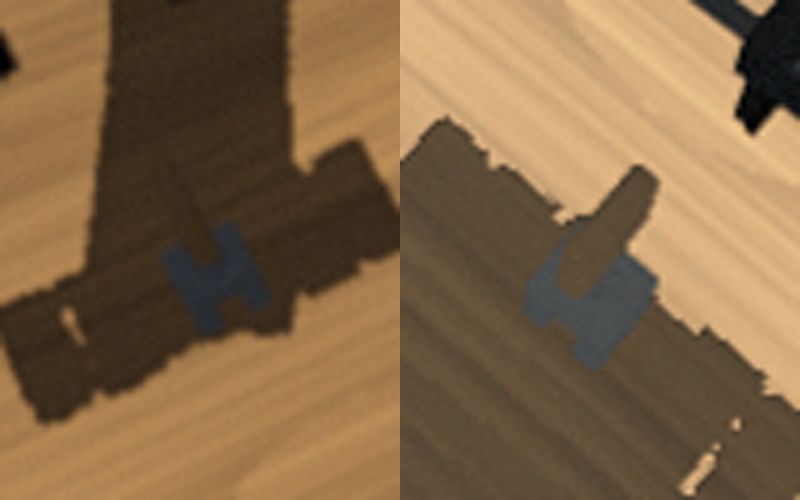

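The key stands upright and released at about (0.489,-0.280), 0.27 m from the housing. Next I'll go above the spindle.

```bash
python3 t.py .4960 -.0160 .23 1.675
```

```text
[ 0.0158 -0.2632  0.0013] -0.07644765430592226 [ 0.7394  0.2246 -0.3472  1.6344  0.0787  1.2982 -1.1641]
```

Emit:
{"method": "run_rows", "body": {
  "moves": {"rows":[[0.004,-0.05,0,-0.03,0.06],[0.008,-0.1,0,-0.076,0.06],[0.012,-0.15,0,-0.076,0.06],[0.016,-0.2,0,-0.076,0.06],[0.016,-0.24,0,-0.076,0.06],[0.016,-0.263,0,-0.076,0.06],[0.016,-0.263,0,-0.076,0.06],[0.016,-0.263,0,-0.076,0.06],[0.016,-0.263,0,-0.076,0.06]]}
}}

```text
time: 12.9
ee_pos: [0.4965, -0.0177, 0.2315]
eef_rot: [0.999, 0.051, -0.001, 0.0]
ft_force: [-0.7, -1.1, -0.4]
width: 0.0596
grip_force: 0.0
```

```bash
python3 t.py .4960 -.0160 .119 1.675; python3 - <<'E'
from h import *
c=cams.camera("wrist")
X=[.496,-.016,.131]; u,v=proj(c,X);print("pred",u,v)
g=cv2.cvtColor(c["img"],cv2.COLOR_RGB2GRAY)
k=cv2.HoughCircles(cv2.resize(g[int(v)-45:int(v)+45,int(u)-45:int(u)+45],None,fx=4,fy=4,interpolation=cv2.INTER_CUBIC),cv2.HOUGH_GRADIENT,1,20,param1=60,param2=18,minRadius=60,maxRadius=120)
for x,y,q in (k[0][:5] if k is not None else []):
    p=(int(u)-45+x/4,int(v)-45+y/4);print(p,q/4,plane(c,p,.131))
E
```

```text
[-0.0002 -0.0017  0.1125] -0.002097071086579305 [ 0.4754  0.096  -0.5585  1.7839  0.0531  1.2779 -1.5651]
pred 312.1342671039306 208.47393260842526
(np.float32(311.625), np.float32(209.125)) 19.6 [ 0.4955 -0.0157  0.131 ]
(np.float32(312.375), np.float32(203.875)) 21.725 [ 0.4995 -0.0158  0.131 ]
```

Emit:
{"method": "run_rows", "body": {
  "moves": {"rows":[[-0.0005,-0.0017,0.04,0,0.06],[-0.0005,-0.0017,0.08,0,0.06],[-0.0005,-0.0017,0.105,0,0.06],[-0.0005,-0.0017,0.1125,0,0.06],[-0.0005,-0.0017,0.1125,0,0.06],[-0.0005,-0.0017,0.1125,0,0.06]]}
}}

```text
time: 13.55
ee_pos: [0.497, -0.0151, 0.1211]
eef_rot: [0.999, 0.052, 0.001, 0.0]
ft_force: [0.0, 0.2, 1.1]
width: 0.0599
grip_force: 0.0
```

```bash
python3 t.py .4957 -.0158 .119 1.675
```

```text
[-0.0014  0.0006  0.0021] -0.0010369803412171308 [ 0.4493  0.2091 -0.5579  1.9161  0.1274  1.0492 -1.63  ]
```

Emit:
{"method": "run_rows", "body": {
  "moves": {"rows":[[-0.0014,0.0006,0.002,0,0.035],[-0.0014,0.0006,0.002,0,0.025],[-0.0014,0.0006,0.002,0,0.025],[-0.0014,0.0006,0.002,0,0.025],[-0.0014,0.0006,0.002,0,0.025],[-0.0014,0.0006,0.002,0,0.025],[-0.0014,0.0006,0.002,0,0.025]]},
  "squeeze": 8
}}

```text
time: 14.25
ee_pos: [0.4949, -0.0153, 0.118]
eef_rot: [0.999, 0.052, 0.0, -0.0]
ft_force: [0.1, 1.6, 3.4]
width: 0.0299
grip_force: 8.0
```

Emit:
{"method": "run_rows", "body": {
  "moves": {"rows":[[0,0,0,0,0.025],[0,0,0,0,0.025],[0,0,0,0,0.025]]},
  "squeeze": 20
}}

```text
time: 14.55
ee_pos: [0.495, -0.0153, 0.118]
eef_rot: [0.999, 0.052, 0.0, -0.0]
ft_force: [-1.0, 1.2, 4.3]
width: 0.0292
grip_force: 20.0
```

Emit:
{"method": "run_rows", "body": {
  "moves": {"rows":[[0,0,-0.003,0,0.025],[0,0,-0.006,0,0.025],[0,0,-0.01,0,0.025],[0,0,-0.01,0,0.025]]}
}}

```text
time: 14.95
ee_pos: [0.495, -0.0156, 0.1283]
eef_rot: [0.999, 0.052, 0.0, 0.0]
ft_force: [-0.1, -0.9, -1.8]
width: 0.0296
grip_force: 20.0
```

Emit:
{"method": "run_rows", "body": {
  "moves": {"rows":[[0,0,-0.007,0,0.025],[0,0,-0.014,0,0.025],[0,0,-0.021,0,0.025],[0,0,-0.028,0,0.025],[0,0,-0.032,0,0.025],[0,0,-0.035,0,0.025],[0,0,-0.035,0,0.025],[0,0,-0.035,0,0.025],[0,0,-0.035,0,0.025],[0,0,-0.035,0,0.025]]}
}}

```text
time: 15.95
ee_pos: [0.4947, -0.0155, 0.1626]
eef_rot: [0.999, 0.052, -0.0, -0.0]
ft_force: [0.3, -0.8, -1.9]
width: 0.0292
grip_force: 20.0
```

```bash
python3 - <<'E'
from h import *
S=cams.camera("scene");D=cams.camera("side")
def up(c):
    u,v=proj(c,[.5,-.015,.14]).astype(int); return cv2.resize(c["img"][v-30:v+30,u-30:u+30],None,fx=4,fy=4)
# groove/shank visible? brightness along the spindle axis, from flange down to the mouth, then the cup, for seated-offset z
for c in (S,D):
    print([int(c["img"][tuple(np.round(proj(c,[.4957,-.0157,z])).astype(int)[::-1])].mean()) for z in np.arange(.084,.19,.006)])
E
```

```text
[48, 45, 44, 43, 42, 44, 45, 43, 37, 9, 5, 8, 3, 19, 27, 13, 13, 12]
[75, 71, 69, 70, 71, 72, 67, 50, 11, 9, 15, 22, 20, 23, 17, 19, 20, 23]
```

Drawn about 44.6 mm with side load under 1 N. The dark cup starts about 45 mm higher than it would seated in both views, so it has not slipped. I'm handing in now.

```bash
python3 -c "
from bench import r, cams
print(r.close_job())"
```

```text
the job is handed in; nothing more can be done
None
```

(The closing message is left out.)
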